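Knock a jammed tile out of a sloping inset board

TASK

The tile with the raised house on it is jammed in its pocket in the sloping puzzle board. Take the wooden knockout rod from the grey desk mat, feel for the hole in the back of the board behind that tile (the strip with the holes may be shifted a little to either side) and push the tip up through it until the tile comes out and slides down into the trough, then draw the rod out and lay it flat with its handle on the mat again and let go of it. Push gently enough that the board does not shift along the desk, leave the other two tiles in their pockets and do not disturb the cup, the tablet or the spare wooden fish.

Things in the scene. Friction and masses are not known exactly. Their poses are not given: they have to be found in the camera images.
- stand: Loose wooden stand, 330 mm wide (y), 4 kg, slides if pushed with over about 20 N: sloping board with three equal pockets in a row along y, trough at its foot. Origin on the desk under the middle hole mouth (point board_back). x level, from the board's back (robot side) to its face and trough; z up. Base plate x -30 to 205 mm, 12 mm thick. The face looks along +x and 35 degrees above level.
- board_back (a point): Middle of the board's back face, 150 mm above the desk; axes as body stand. Board 300 mm wide, 30 mm thick (12 mm back, 18 mm pockets, pitch 95 mm); upper back edge 34 mm nearer the robot and 49 mm higher. Behind each tile a round 19 mm hole runs square through a flush wooden strip in the back; the strip stands fast, up to 8 mm to either side along y (unknown, same for all). Cheeks at y +-158 mm.
- house_center (a point): Centre of the jammed tile: wooden, 70 x 70 x 16 mm, about 70 g, with a 4 mm raised house on its front; in any of the three pockets, 2 mm below the board's face. z: out of its front, square to the board; x down the slope; y along the row. Its knockout hole runs along z; the mouth, on the board's back face, is 20 mm behind this point and up to 8 mm to either side along y: find it by touch.
- tile_house: The same jammed tile, origin at the centre of its back (8 mm behind point house_center), same axes. A sprung rubber pad at its side pinches it: about 7 to 14 N along +z starts it; after 10 mm it is freer, and when its back has risen about 20 mm it clears the pocket and slides down into the trough (inside: x 100 to 195, y +-150 mm in the stand's axes, floor 12 mm high).
- ball_center (a point): Centre of the tile with a raised round disc, same tile otherwise, in another pocket; to stay there.
- cross_center (a point): Centre of the tile with a raised plus sign, same tile otherwise, in another pocket; to stay there.
- rod_grip (a point): Centre of the handle of the knockout rod: wooden handle 80 mm long (along its x), 30 mm wide (y), 34 mm high (z), from which a round 14 mm wooden shank runs 100 mm along +x. Whole rod 180 mm, about 120 g, lying on the mat with z up at the start, the shank pointing roughly away from the robot.
- rod_tip (a point): End of the rod's shank, 140 mm along +x from point rod_grip, on the shank's axis; same axes.
- rod: The whole knockout rod; origin under the handle's centre, 17 mm below point rod_grip.
- mat: Grey desk mat fixed to the desk, 220 mm (x) by 180 mm (y), 3 mm thick, origin at the centre of its underside; on the robot's left or right.
- cup: White ceramic pencil cup, 80 mm across, 100 mm high (pencils to 170 mm), origin under its centre. A bystander on the other side from the mat.
- tablet: Tablet in a black rubber case leaning on its stand, 240 mm wide, 165 mm high; origin under its lower edge. A bystander.
- spare: Spare wooden fish lying flat, about 100 mm long, 16 mm thick; origin under its round body. A bystander.
Not all that is in view belongs to the job. Leave any black look-alike of the rod alone.

How it is judged:
On the way, in this order (a step that is already met when the one before it is completed fails the run):
1. the tip of the knockout rod presses on the back of the house tile through its hole (distance between rod_tip and house_center below 0.019 m and contact force between rod and tile_house above 0.5 N), for 0.1 s.
2. the house tile is out of its pocket and down in the trough (x of house_center in the frame of stand between 0.075 and 0.2 m and y of house_center in the frame of stand between -0.155 and 0.155 m and z of house_center in the frame of stand below 0.07 m), for 0.2 s.
At the end, for the whole second after the job is handed in: The house tile rests inside the trough; the rod lies still and flat (within about 10 degrees) with its handle centre over the mat; the other two tiles are in their pockets; the board has shifted under 20 mm, the cup, tablet and fish under 30 mm (all of step 2 and linear speed of each of tile_house, rod below 0.02 m/s and x of rod_grip in the frame of mat between -0.11 and 0.11 m and y of rod_grip in the frame of mat between -0.09 and 0.09 m and height (world z) of rod_grip between 0.01 and 0.028 m and angle between rod_grip's own x axis and vertical between 1.4 and 1.74 rad and not (distance of ball_center from where it was at the start of the episode above 0.03 m) and not (distance of cross_center from where it was at the start of the episode above 0.03 m) and not (distance of stand from where it was at the start of the episode above 0.02 m) and not (distance of cup from where it was at the start of the episode above 0.03 m) and not (distance of tablet from where it was at the start of the episode above 0.03 m) and not (distance of spare from where it was at the start of the episode above 0.03 m)); the robot touches nothing.
It fails at once if the board is shoved more than 20 mm along the desk (distance of stand from where it was at the start of the episode above 0.02 m).
It fails at once if another tile leaves its pocket (distance of any of ball_center, cross_center from where it was at the start of the episode above 0.03 m).
It fails at once if the cup, the tablet or the spare fish is moved more than 30 mm (distance of any of cup, tablet, spare from where it was at the start of the episode above 0.03 m).
It also fails if it takes over 69 s, if anything falls off the work surface, if the arm or the gripper's body presses on something with over 40 N, if the wrist force passes 120 N, or if a joint passes its speed limit or range.

ROBOT

A 6-joint arm with a two-finger parallel gripper is mounted at the origin on the work surface. World frame = base frame: x ahead of the robot, y to its left, z up, the work surface at z = 0. Lengths are in m, angles in rad, forces in N, time in s.
With the tool pointing down it reaches from about 0.35 to 0.975 m from the base axis. Payload 4.9 kg.
Tool frame: the origin (TCP) lies midway between the tips of the shut fingers; the grasp point (between the pads) lies 19 mm behind it; z points along the fingers, y is the line along which they close (so a half turn about z gives the same grasp; the last joint's range is limited). The gripper opens to 85 mm and grips with 20 to 120 N. Pads are 22 mm wide; open, the fingers measure 114 mm over their backs; the gripper's body (76 mm by 85 mm) begins 54 mm behind the grasp point. The pads swing forward as they close: fully open they stand 13 mm farther back than shut.
Start: joints at [-1.377, 0.053, 1.613, -0, 1.476, -0.119], TCP at [0.192, -0.595, 0.231] pointing down, gripper open.
Joint ranges: [-3.01, 3.01], [-1.01, 2.22], [0.06, 2.58], [-1.02, 4.17], [0.09, 2.62], [-3.14, 3.14]. Speed limits (rad/s): [2.57, 2.57, 3.14, 3.14, 3.14, 3.14].

INTERFACE

Orientations are given as a unit quaternion [w, x, y, z].
In Python, from plant import state, grab_frame, camera_info, job_done, spot_in, masks_of, pinpoint gives the robot as it stands.
- The arm moves only by the shell command python3 -m handwheel 'ROWS' [OPENING]. ROWS is JSON, a list that holds one entry, the list of rows, each a list of 6 numbers: the shift along the world's x, y, z in m, then the turn, a rotation vector about the world's x, y, z in degrees. In form: [[[tx, ty, tz, ax, ay, az], ...]]. A call has 1 to 20 rows; each row shifts and turns the commanded pose from where the row before left it; what a row does not reach is not made up. A row lasts 1/12 s, in which the tool goes at most 41.7 mm and 7.16 degrees, less where a joint would pass 70% of its speed; a pose out of reach is approached as far as the arm can. A call is refused whole if a number of a shift passes 0.0417 or a number of a turn 7.16, either way. A call with a gripper value outside its range is refused whole. OPENING is the opening, from 0 (shut) to 1 (fully open), set as the call begins (- or left out, the last holds). The fingers move at their own pace and stop on an object; the grip force is fixed at half the most. Time passes only in rows, so rows that do not move let the fingers close. It gives the time, the measured TCP pose, the force, the opening and the grip force at its end, in the units of the state.
- state(): the state, without advancing time (a new reading comes with each control period).
- grab_frame(name): name is "scene" or "top" or "wrist"; returns (picture, depth): 480x640x3 uint8, blue, green, red; 480x640 float32, m along the optical axis (not along the pixel's ray), 0 where there is no reading.
- camera_info(name): a dict with "fx", "fy", "cx", "cy" (pixels), "T" (4x4, takes a point from camera to world coordinates). Camera axes: x right, y up, looking along -z (the intrinsics and any distortion apply to the point x, -y, -z); pixel columns grow to the right and rows downward; lengths in m; the calibration is good to about 2 mm. A picture is of the moment at which its call begins: read the wrist's pose just before it. camera_info takes no time and is no camera call; for the wrist camera it gives the pose at the moment of the call.
- job_done(): hands the job in; it is judged then, once.
Trained networks look in the newest picture that a camera, given by its name, has taken for a name from the list of things; names that differ only in an ending like _2 or _b are one class to them, and where a whole thing is asked for, a point or a joint stands for the part that bears it (a point fixed in the world has none). Each returns a list of dicts, best first, with "conf" (0 to 1); they miss things now and then, are a little off and sometimes report something else, mostly with a low value. They report only what shows in the picture. A call takes as long as a camera call. They do not tell look-alikes from the thing itself.
- spot_in(camera, thing): "box" ([left, top, width, height] in pixels, round what is visible of it).
- masks_of(camera, thing): "region" (480x640 bool, what is visible of it) and "box" ([left, top, width, height] in pixels, round what is visible of it).
- pinpoint(camera, thing): "position" ([column, row] in pixels: a listed point, or the origin of a listed thing).
The state is a dict: "time": time; "joint_pos": joint angles; "joint_vel": joint speeds; "joint_efforts": joint torques, N m; "tool_pos": TCP position; "tool_rot": TCP orientation; "contact_force": force on the tool from outside, world axes, zero at the start; "ft_torque": the same for the moment, N m; "gripper_width": opening from 0.0 (shut) to 1.0 (fully open); "grasp_force": force on a finger pad.
Only numpy, scipy, OpenCV 4.12 (cv2) and the standard library are available. Lean on these libraries where they do the work, as an engineer would, in place of code of your own. Each camera call takes 0.05 s, during which the arm holds its last target. There are 200 camera calls.

## Working session

There is one attempt and no reset: what is moved stays moved. The work goes in short steps, Python scripts to look and compute and a shell command to move; the robot and the scene stay as the last step left them, time stands still between calls to the robot, and variables do not carry over. Pictures are saved under pics/ and viewed, at most 10 in all, crops included, and the job is handed in when it is done.

```bash
mkdir -p pics; ls; cat > h.py <<'E'
import numpy as np, cv2
from plant import *
def world(cam,u,v,d):
    c=camera_info(cam); p=np.array([(u-c['cx'])/c['fx']*d,-(v-c['cy'])/c['fy']*d,-d,1]); return (c['T']@p)[:3]
def onplane(cam,u,v,z):
    a=world(cam,u,v,1.0); o=camera_info(cam)['T'][:3,3]; return o+(a-o)*(z-o[2])/(a[2]-o[2])
def pix(cam,P):
    c=camera_info(cam); q=np.linalg.inv(c['T'])@np.append(P,1); return c['cx']+c['fx']*q[0]/-q[2], c['cy']-c['fy']*q[1]/-q[2]
def med(D,u,v,r=2):
    w=D[int(v)-r:int(v)+r+1,int(u)-r:int(u)+r+1]; w=w[w>0]; return float(np.median(w)) if w.size else 0
E
python3 - <<'E'
from h import *
ims=[]
for c in ("scene","top"):
    p,d=grab_frame(c); cv2.imwrite(f"pics/{c}0.png",p); np.save(c+"0.npy",d)
    for t in ("stand","board_back","house_center","ball_center","cross_center","rod_grip","rod_tip","mat","cup","tablet","spare"):
        for r in pinpoint(c,t)[:3]:
            u,v=r["position"]; 
            dd=med(d,u,v) if 0<=u<640 and 0<=v<480 else 0
            print(c,t,round(r["conf"],2),np.round([u,v]),np.round(world(c,u,v,dd),3) if dd else None)
    i=camera_info(c);print(c,i['fx'],np.round(i['T'],2).tolist())
print(state())
E
```

```text
pics
scene stand 0.93 [347. 332.] [ 0.683 -0.016  0.141]
scene house_center 0.6 [386. 290.] [0.665 0.101 0.179]
scene house_center 0.37 [387. 207.] [0.426 0.309 0.037]
scene ball_center 0.65 [312. 335.] [ 0.656 -0.09   0.179]
scene cross_center 0.97 [350. 312.] [0.662 0.006 0.179]
scene rod_grip 0.82 [350. 150.] [0.202 0.348 0.033]
scene rod_grip 0.72 [386. 207.] [0.424 0.308 0.037]
scene rod_grip 0.69 [442. 149.] [0.355 0.568 0.031]
scene rod_tip 0.86 [318. 176.] [0.207 0.233 0.   ]
scene rod_tip 0.75 [487. 158.] [0.442 0.673 0.005]
scene rod_tip 0.71 [416. 241.] [0.547 0.31  0.023]
scene mat 0.93 [404. 209.] [0.441 0.36  0.004]
scene cup 0.24 [189. 455.] [ 0.673 -0.428  0.011]
scene tablet 0.84 [193. 455.] [ 0.718 -0.406  0.16 ]
scene tablet 0.23 [402. 213.] [0.448 0.348 0.004]
scene spare 0.88 [464. 262.] [0.665 0.373 0.017]
scene 541.5972256977104 [[0.57, -0.7, 0.43, 1.01], [0.82, 0.49, -0.29, -0.3], [-0.01, 0.52, 0.85, 1.25], [0.0, 0.0, 0.0, 1.0]]
top stand 0.92 [340. 182.] [0.649 0.004 0.016]
top stand 0.46 [471. 178.] [ 0.671 -0.415  0.027]
top board_back 0.66 [343. 172.] [0.6
[... 1137 characters left out ...]
487e+00,  5.27131757e-02,  1.61292410e+00,  2.74948347e-05,
        1.47598428e+00, -1.18999420e-01]), 'joint_vel': array([-7.66625909e-05, -1.24801298e-03, -1.35676624e-03,  4.00925138e-04,
        8.47066268e-04,  1.14707765e-03]), 'joint_efforts': array([-1.13595654e-04, -3.93687236e+01, -3.70461309e+01, -8.90495016e-05,
        5.92106808e-04, -1.85636360e-06]), 'tool_pos': array([ 0.19231954, -0.59464969,  0.23128098]), 'tool_rot': array([-1.49545999e-05,  9.87796122e-01,  1.55752434e-01,  1.31357988e-05]), 'contact_force': array([-0.36207848, -0.3268039 , -0.12230503]), 'ft_torque': array([-0.03456232,  0.05243096,  0.02910571]), 'grasp_force': 0.0, 'gripper_width': 1.0000956025772454}
```

View pics/scene0.png

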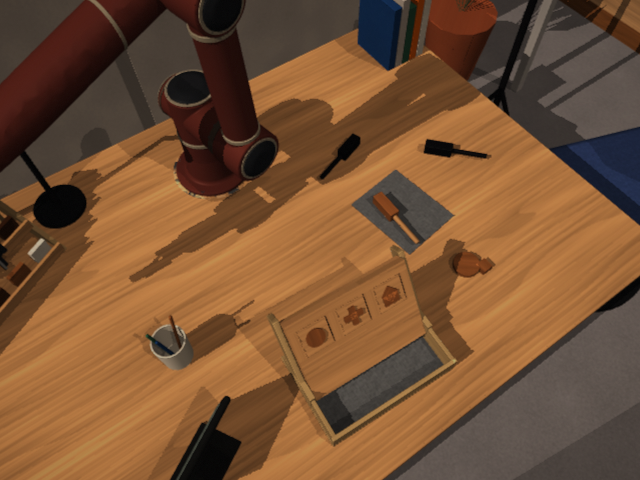

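```bash
python3 - <<'E'
import cv2
p=cv2.imread("pics/top0.png")[120:345,90:390]
cv2.imwrite("pics/top_crop.png",cv2.resize(p,(800,600),interpolation=cv2.INTER_CUBIC))
E
```

```text
(no output)
```

View pics/top_crop.png

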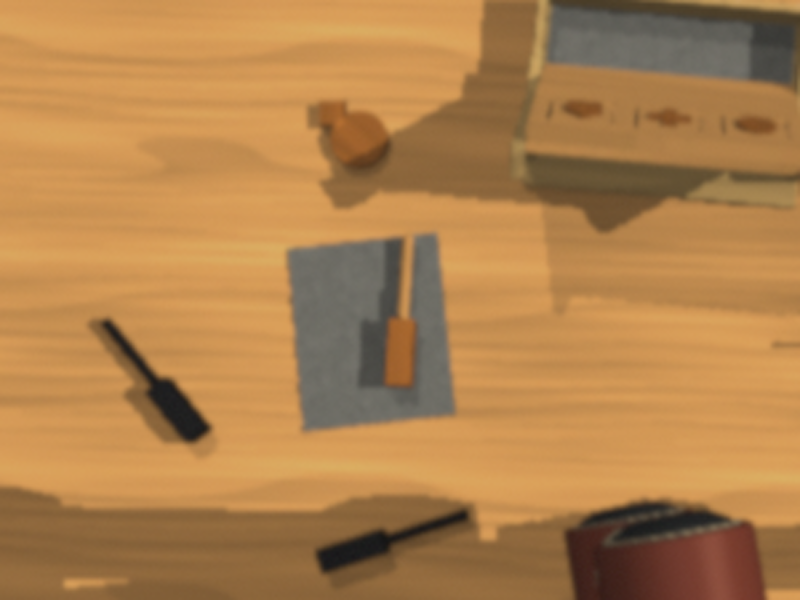

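The top crop shows three rod-shaped things. In scene pixels they are:
- the brown rod on the grey mat at (386,207)
- a black look-alike at (345,148)
- a black look-alike at (455,150)

The brown one on the mat is the one meant. The house is in the +y pocket at (390,293).

```bash
cat >> h.py <<'E'
def cloud(cam,D):
    c=camera_info(cam); v,u=np.mgrid[0:480,0:640]; 
    P=np.stack([(u-c['cx'])/c['fx']*D,-(v-c['cy'])/c['fy']*D,-D],-1)@c['T'][:3,:3].T+c['T'][:3,3]; P[D<=0]=np.nan; return P
E
python3 - <<'E'
from h import *
for c in ("scene","top"):
    D=np.load(c+"0.npy"); P=cloud(c,D); img=cv2.imread(f"pics/{c}0.png")
    # board face plane: iterative fit about nominal
    h0=np.array([.665,.101,.178]); n=np.array([.819,.04,.574]); Q=P.reshape(-1,3)
    c0=np.array([.662,.006,.178])
    for k in range(6):
        r=Q-c0; m=(np.abs(r@n)<(.015 if k<2 else .003))&(np.abs(r[:,1])<.13)&(np.abs(r[:,2])<.05)
        S=Q[m]; c0m=S.mean(0); n=np.linalg.svd(S-c0m)[2][2]; n*=np.sign(n[0]); c0=c0m
    print(c,"n",n.round(4),"yaw",np.degrees(np.arctan2(n[1],n[0])).round(2),"elev",np.degrees(np.arcsin(n[2])).round(2),"d",n@c0,m.sum())
    # rod: raised pts on mat
    m=(P[...,2]>.012)&(P[...,2]<.06)&(np.abs(P[...,0]-.47)<.13)&(np.abs(P[...,1]-.32)<.06)
    hsv=cv2.cvtColor(img,cv2.COLOR_BGR2HSV); S=P[m]; 
    H=S[S[:,2]>.03]; print("handle",H.mean(0).round(4),H.min(0).round(3),H.max(0).round(3),len(H)); 
    m2=(hsv[...,1]>110)&(np.abs(P[...,0]-.45)<.11)&(np.abs(P[...,1]-.315)<.045)&(P[...,2]>.008)
    S=P[m2][:,:2]; mu=S.mean(0); d=np.linalg.svd(S-mu)[2][0]; d*=np.sign(d[0]); t=(S-mu)@d
    print("rod",mu.round(4),"yaw",np.degrees(np.arctan2(d[1],d[0])).round(2),"ends",(mu+d*t.min()).round(3),(mu+d*t.max()).round(3),m2.sum(), "w", np.ptp((S-mu)@[-d[1],d[0]]).round(3))
E
```

```text
scene n [ 0.816  -0.0492  0.5759] yaw -3.45 elev 35.17 d 0.640091011507134 4453
handle [0.4213 0.3133 0.0371] [0.373 0.298 0.03 ] [0.552 0.331 0.045] 311
rod [0.4453 0.311 ] yaw 0.61 ends [0.366 0.31 ] [0.556 0.312] 593 w 0.034
top n [ 0.7961 -0.0437  0.6035] yaw -3.14 elev 37.12 d 0.6324567670012514 1008
handle [0.4209 0.3119 0.0368] [0.375 0.297 0.03 ] [0.552 0.328 0.048] 264
rod [0.4448 0.3114] yaw 0.19 ends [0.375 0.311] [0.56  0.312] 414 w 0.057
```

```bash
python3 -m handwheel '[[[0.02,0.034,0.006,0,0,-0.9],[0.02,0.034,0.006,0,0,-0.9],[0.02,0.034,0.006,0,0,-0.9],[0.02,0.034,0.006,0,0,-0.9],[0.02,0.034,0.006,0,0,-0.9],[0.02,0.034,0.006,0,0,-0.9],[0.02,0.034,0.006,0,0,-0.9],[0.02,0.034,0.006,0,0,-0.9],[0.02,0.034,0.006,0,0,-0.9],[0.02,0.034,0.006,0,0,-0.9],[0.003,0.04,-0.002,0,0,-0.9],[0.003,0.04,-0.002,0,0,-0.9],[0.003,0.04,-0.002,0,0,-0.9],[0.003,0.04,-0.002,0,0,-0.9],[0.003,0.04,-0.002,0,0,-0.9],[0.003,0.04,-0.002,0,0,-0.9],[0.003,0.04,-0.002,0,0,-0.9],[0.003,0.04,-0.002,0,0,-0.9],[0.003,0.04,-0.002,0,0,-0.9],[0.003,0.04,-0.002,0,0,-0.8]]]' 1
python3 -m handwheel '[[[-0.002,0.04,-0.01,0,0,0],[-0.002,0.04,-0.01,0,0,0],[-0.002,0.04,-0.01,0,0,0],[-0.002,0.04,-0.01,0,0,0],[0,0,0,0,0,0],[0,0,0,0,0,0]]]'
python3 - <<'E'
from h import *
p,d=grab_frame("wrist"); cv2.imwrite("pics/w1.png",p); np.save("w1.npy",d)
P=cloud("wrist",d)
for t in ("rod_grip","rod_tip"):
    for r in pinpoint("wrist",t)[:2]:
        u,v=r["position"]; z=med(d,u,v) if 0<=u<640 and 0<=v<480 else 0
        print(t,r["conf"],u,v,world("wrist",u,v,z).round(4) if z else None)
m=(P[...,2]>.030)&(P[...,2]<.045)&(np.abs(P[...,1]-.31)<.05); S=P[m][:,:2].astype(np.float32)
print("handle rect",cv2.minAreaRect(S),len(S), "median z",np.median(P[m][:,2]))
s=state(); print(s["tool_pos"],s["tool_rot"],s["joint_pos"].round(2),s["time"],s["contact_force"])
E
```

```text
time: 2.87
tool_pos: [0.422, 0.1475, 0.2716]
tool_rot: [-0.0, 1.0, -0.0, 0.001]
contact_force: [1.1, -0.7, 0.9]
gripper_width: 0.998
grasp_force: 0.0
time: 3.37
tool_pos: [0.4133, 0.3068, 0.2301]
tool_rot: [0.001, 1.0, 0.002, -0.001]
contact_force: [0.1, -0.3, -0.0]
gripper_width: 0.999
grasp_force: 0.0
rod_grip 0.91 270.5 429.1 [0.1994 0.3535 0.0335]
rod_grip 0.83 24.0 282.2 [0.3496 0.5589 0.0339]
rod_tip 0.97 404.4 389.4 [0.2198 0.2207 0.0007]
rod_tip 0.95 315.2 23.5 [0.5519 0.3088 0.0283]
handle rect ((0.32241708040237427, 0.3260801136493683), (0.04280431941151619, 0.26740625500679016), 84.25086212158203) 4047 median z 0.036600558642677694
[0.4147241  0.30469973 0.23186779] [-5.74869413e-05  9.99999856e-01 -2.86106266e-04  4.50484621e-04] [ 0.49 -0.22  1.87 -0.    1.49  2.06] 3.5167 [ 0.02967647 -0.24326451  1.09471318]
```

View pics/w1.png

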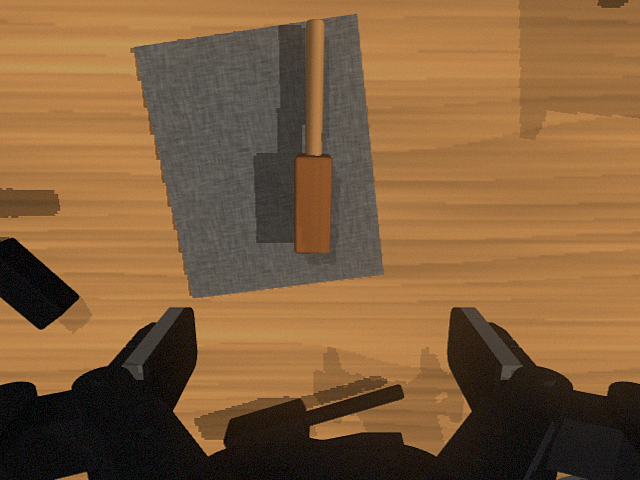

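The wrist view shows the brown rod on the mat, with its handle at columns 295–332, rows 155–254 and the shank tip near (315,20).

```bash
python3 - <<'E'
from h import *
d=np.load("w1.npy"); P=cloud("wrist",d)
m=np.zeros((480,640),bool); m[140:265,285:340]=1; m&=(P[...,2]>.030); S=P[m][:,:2].astype(np.float32)
print("handle",cv2.minAreaRect(S),len(S),np.median(P[m][:,2]))
m=np.zeros((480,640),bool); m[30:145,300:330]=1; m&=(P[...,2]>.018); S=P[m]
mu=S.mean(0); dd=np.linalg.svd(S-mu)[2][0]; print("shank",mu.round(4),(dd*np.sign(dd[0])).round(4),len(S))
E
```

```text
handle ((0.4158283472061157, 0.31195297837257385), (0.029648898169398308, 0.08016696572303772), 88.87010192871094) 3577 0.03768160947162541
shank [0.5075 0.3102 0.0264] [ 0.9997 -0.0242  0.0044] 2046
```

```bash
python3 -m handwheel '[[[0.001,0.007,-0.03,0,0,-1.2],[0,0,-0.035,0,0,0],[0,0,-0.035,0,0,0],[0,0,-0.035,0,0,0],[0,0,-0.035,0,0,0],[0,0,-0.03,0,0,0],[0,0,-0.015,0,0,0],[0,0,-0.011,0,0,0],[0,0,0,0,0,0]]]' 1
python3 -m handwheel '[[[0,0,0,0,0,0],[0,0,0,0,0,0],[0,0,0,0,0,0],[0,0,0,0,0,0],[0,0,0,0,0,0],[0,0,0,0,0,0],[0,0,0,0,0,0],[0,0,0,0,0,0]]]' 0
```

```text
time: 4.27
tool_pos: [0.4145, 0.3105, 0.0035]
tool_rot: [0.001, 1.0, -0.011, -0.001]
contact_force: [0.2, 0.1, 0.1]
gripper_width: 1.0
grasp_force: 0.0
time: 4.93
tool_pos: [0.4165, 0.3131, 0.0069]
tool_rot: [-0.001, 1.0, -0.01, 0.001]
contact_force: [-1.3, 0.1, 7.0]
gripper_width: 0.336
grasp_force: 61.1
```

```bash
python3 -m handwheel '[[[0,0,0.02,0,0,0],[0,0,0.04,0,0,0],[-0.005,0,0.04,0,-5,0],[-0.005,-0.01,0.03,0,-7,0],[-0.005,-0.02,0.03,0,-7,0],[-0.005,-0.02,0.02,0,-7,0],[-0.005,-0.03,0.01,0,-7,0],[-0.005,-0.03,0.01,0,-7,0],[0,-0.01,0,0,-7,0],[0,0,0,0,-7,0],[0,0,0,0,0,0],[0,0,0,0,0,0]]]'
python3 - <<'E'
from h import *
s=state(); p,d=grab_frame("wrist"); cv2.imwrite("pics/w2.png",p); np.save("w2.npy",d)
T=camera_info("wrist")["T"]; print(T.round(3)); print(s["tool_pos"],s["tool_rot"],s["joint_pos"].round(2),s["contact_force"])
from scipy.spatial.transform import Rotation as R
q=s["tool_rot"]; Rt=R.from_quat(q,scalar_first=True).as_matrix(); print("cam in tool",Rt.T@(T[:3,3]-s["tool_pos"]))
for t in ("rod_tip","board_back"):
    for r in pinpoint("wrist",t)[:2]: print(t,r)
E
```

```text
time: 5.93
tool_pos: [0.3863, 0.2004, 0.2006]
tool_rot: [-0.004, 0.899, -0.008, 0.439]
contact_force: [-0.5, 0.3, -0.9]
gripper_width: 0.342
grasp_force: 61.3
[[-0.013  0.805 -0.593  0.317]
 [-1.    -0.02  -0.004  0.199]
 [-0.015  0.593  0.805  0.344]
 [ 0.     0.     0.     1.   ]]
[0.38628915 0.20041957 0.20063308] [-0.00391968  0.89856969 -0.00832161  0.43873444] [ 0.59 -1.01  2.57 -0.62  0.86  2.41] [-0.4878166   0.31032373 -0.91384015]
cam in tool [ 0.07042477  0.00015976 -0.14296192]
board_back {'position': [548.5, 51.8], 'conf': 0.83}
```

View pics/w2.png

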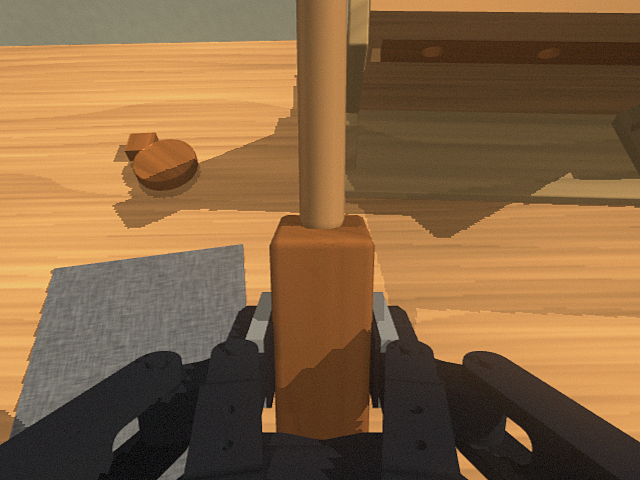

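The wrist view shows the back strip with two holes: (432,51) behind the house, and (548,53) in the middle. Next I'll locate them precisely.

```bash
python3 - <<'E'
from h import *
d=np.load("w2.npy"); P=cloud("wrist",d); img=cv2.imread("pics/w2.png")
m=np.zeros((480,640),bool); m[14:36,375:630]=1; m&=np.isfinite(P[...,0]); 
m[42:60,[*range(395,415),*range(450,520),*range(575,625)]]=1
S=P[m]; mu=np.median(S,0)
for k in range(4):
    n=np.linalg.svd(S-S.mean(0),full_matrices=False)[2][2]; n*=np.sign(n[0]); mu=S.mean(0); S=S[np.abs((S-mu)@n)<.003]
print("back plane",n.round(4),"yaw",np.degrees(np.arctan2(n[1],n[0])),"elev",np.degrees(np.arcsin(n[2])),"d",n@mu,len(S),S.min(0),S.max(0))
c=camera_info("wrist"); o=c["T"][:3,3]
nn=np.array([.8177,-.0472,.5736]); dn=nn@mu
g=img.astype(int).sum(2)
for x0,x1 in ((412,454),(526,572)):
    sub=g[40:64,x0:x1]; b=cv2.threshold(np.clip(sub/3,0,255).astype(np.uint8),0,255,cv2.THRESH_OTSU)[1]
    k,l,st,ce=cv2.connectedComponentsWithStats(b); i=1+np.argmax(st[1:,4]); print(st[i],ce[i]+[x0,40])
    x,y,w,h=st[i][:4]
    for u,v in ((ce[i][0]+x0,ce[i][1]+40),(x+w/2-.5+x0,y+h/2-.5+40)):
        r=world("wrist",u,v,1.)-o; print((o+r*(n@mu-n@o)/(n@r)).round(4),(o+r*(dn-nn@o)/(nn@r)).round(4))
cv2.imwrite("pics/w2c.png",cv2.resize(img[0:100,360:640],(800,286),interpolation=cv2.INTER_CUBIC))
# rod axis in camera: shank
m=np.zeros((480,640),bool); m[5:205,303:342]=1; S=P[m&(d<.35)]; mu=S.mean(0); e=np.linalg.svd(S-mu,full_matrices=False)[2][0]; print("shank",mu,e*np.sign(e[2]))
m=np.zeros((480,640),bool); m[250:300,280:365]=1; S=P[m]; mu=S.mean(0); e=np.linalg.svd(S-mu,full_matrices=False)[2][2]; print("handle top",mu,e)
E
```

```text
Traceback (most recent call last):
numpy.linalg.LinAlgError: SVD did not converge
```

```bash
python3 - <<'E'
from h import *
d=np.load("w2.npy"); P=cloud("wrist",d); img=cv2.imread("pics/w2.png")
F=np.isfinite(P[...,0])
m=np.zeros((480,640),bool); m[14:36,375:630]=1
for a,b in ((395,415),(450,520),(575,625)): m[42:60,a:b]=1
S=P[m&F]
for k in range(5):
    mu=S.mean(0); n=np.linalg.svd(S-mu,full_matrices=False)[2][2]; n*=np.sign(n[0]); S=S[np.abs((S-mu)@n)<.003]
print("back plane",n.round(4),"yaw",np.degrees(np.arctan2(n[1],n[0])),"elev",np.degrees(np.arcsin(n[2])),"d",n@mu,len(S),mu,S.min(0),S.max(0))
c=camera_info("wrist"); o=c["T"][:3,3]
nn=np.array([.8177,-.0472,.5736]); dn=nn@mu
g=img.astype(int).sum(2)
for x0,x1 in ((412,454),(526,572)):
    sub=g[40:64,x0:x1]; b=cv2.threshold(np.clip(sub/3,0,255).astype(np.uint8),0,255,cv2.THRESH_OTSU)[1]
    k,l,st,ce=cv2.connectedComponentsWithStats(b); i=1+np.argmax(st[1:,4]); print(st[i],ce[i]+[x0,40])
    x,y,w,h=st[i][:4]
    for u,v in ((ce[i][0]+x0,ce[i][1]+40),(x+w/2-.5+x0,y+h/2-.5+40)):
        r=world("wrist",u,v,1.)-o; print((o+r*(n@mu-n@o)/(n@r)).round(4),(o+r*(dn-nn@o)/(nn@r)).round(4))
cv2.imwrite("pics/w2c.png",cv2.resize(img[0:100,360:640],(800,286),interpolation=cv2.INTER_CUBIC))
m=np.zeros((480,640),bool); m[5:205,303:342]=1; S=P[m&F&(d<.35)]; mu=S.mean(0); e=np.linalg.svd(S-mu,full_matrices=False)[2][0]; print("shank",mu,e*np.sign(e[2]),d[5:205:40,322])
m=np.zeros((480,640),bool); m[250:300,285:360]=1; S=P[m&F]; mu=S.mean(0); e=np.linalg.svd(S-mu,full_matrices=False)[2][2]; print("handle top",mu,e)
E
```

```text
back plane [ 0.8139 -0.0531  0.5786] yaw -3.734940031057283 elev 35.353934512456085 d 0.6128932705285306 8093 [0.62911347 0.05922921 0.17978653] [ 0.60704313 -0.05463943  0.14228747] [0.66097925 0.15943838 0.20294811]
[  9   6  23  11 171] [431.74269006  51.29239766]
[0.6497 0.1062 0.1551] [0.6487 0.1065 0.1557]
[0.6494 0.1061 0.1556] [0.6484 0.1064 0.1561]
[ 10   6  25  13 181] [548.08287293  53.06077348]
[0.644  0.0119 0.1546] [0.6441 0.0118 0.1545]
[0.6429 0.0129 0.1561] [0.6431 0.0128 0.156 ]
shank [0.41715797 0.19850391 0.273181  ] [ 0.6092573  -0.0218835   0.79267059] [0.10905863 0.11268617 0.11578572 0.11816382 0.12312362]
handle top [0.38054028 0.19952134 0.24388381] [-0.79486277  0.00346157  0.60677937]
```

View pics/w2c.png

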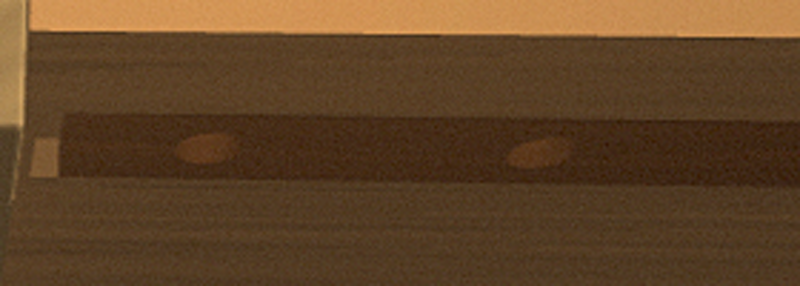

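```bash
cat > plan.py <<'E'
from h import *
from scipy.spatial.transform import Rotation as R
psi=np.radians(-3.45); el=np.radians(35)
n=np.array([np.cos(el)*np.cos(psi),np.cos(el)*np.sin(psi),np.sin(el)])
row=np.array([-np.sin(psi),np.cos(psi),0]); up=np.cross(n,row)   # up the slope
M=np.array([.6515,.1062,.1515])
def rep(s=None):
    s=s or state(); Rt=R.from_quat(s["tool_rot"],scalar_first=True).as_matrix(); tip=s["tool_pos"]+.140*Rt[:,0]-.0135*Rt[:,2]; r=tip-M
    Rg=np.stack([n,-row,-up],1)
    print("tip: along n %.1f row %.1f up %.1f mm"%tuple(1e3*np.array([r@n,r@row,r@up])),"rot left deg",np.degrees(R.from_matrix(Rg@Rt.T).as_rotvec()).round(2),
      "F n/row/up",np.round([s["contact_force"]@n,s["contact_force"]@row,s["contact_force"]@up],1),"t",s["time"].__round__(2))
    return Rt,Rg
E
python3 - <<'E'
from plan import *
s=state(); Rt,Rg=rep(); print(Rt[:,0],n,row,up)
T=M-.160*n+.0135*Rg[:,2]; print("TCP target",T,T-s["tool_pos"])
E
```

```text
tip: along n -59.8 row 79.7 up 252.8 mm rot left deg [-0.38 17.42 -2.52] F n/row/up [-0.9 -0.2 -0.3] t 6.08
[ 0.60999569 -0.02223053  0.79209283] [ 0.81766749 -0.04929451  0.57357644] [0.06017748 0.99818769 0.        ] [-0.57253694  0.03451638  0.81915204]
TCP target [0.52840245 0.11362115 0.04866922] [ 0.1404805  -0.08691285 -0.15649576]
```

```bash
python3 -m handwheel '[[[0,-0.01,-0.035,-0.13,5.8,-0.84],[0,-0.01,-0.035,-0.13,5.8,-0.84],[0,-0.01,-0.035,-0.13,5.8,-0.84],[0.03,-0.013,-0.012,0,0,0],[0.03,-0.013,-0.012,0,0,0],[0.03,-0.013,-0.012,0,0,0],[0.03,-0.013,-0.012,0,0,0],[0.02,-0.005,-0.003,0,0,0],[0,0,0,0,0,0],[0,0,0,0,0,0],[0,0,0,0,0,0]]]'
python3 - <<'E'
from plan import *
rep(); s=state(); print(s["joint_pos"].round(2),s["tool_pos"])
E
```

```text
time: 7.0
tool_pos: [0.5281, 0.1132, 0.0482]
tool_rot: [0.01, 0.953, -0.028, 0.301]
contact_force: [0.5, 0.6, -1.6]
gripper_width: 0.341
grasp_force: 61.1
tip: along n -20.5 row -0.3 up -0.2 mm rot left deg [ 0.09  0.02 -0.  ] F n/row/up [-0.5  0.6 -1.6] t 7.0
[ 0.13 -0.26  2.33 -0.24  0.49  1.94] [0.52809276 0.11315562 0.04820093]
```

```bash
python3 -m handwheel '[[[0.004,-0.0002,0.0028,0,0,0],[0.004,-0.0002,0.0028,0,0,0],[0.003,-0.0002,0.0021,0,0,0],[0.0025,-0.0001,0.0018,0,0,0],[0.0015,-0.0001,0.001,0,0,0],[0.0015,-0.0001,0.001,0,0,0],[0.0008,0,0.0006,0,0,0],[0.0008,0,0.0006,0,0,0],[0,0,0,0,0,0]]]'
python3 -c "from plan import *;rep()"
```

```text
time: 7.75
tool_pos: [0.5457, 0.1125, 0.06]
tool_rot: [0.01, 0.953, -0.028, 0.3]
contact_force: [0.6, 0.1, -1.3]
gripper_width: 0.339
grasp_force: 61.1
tip: along n 0.7 row 0.1 up -0.7 mm rot left deg [ 0.1  -0.03 -0.04] F n/row/up [-0.2  0.1 -1.4] t 7.75
```

```bash
python3 -m handwheel '[[[0.0012,0,0.0011,0,0,0],[0.0012,0,0.0009,0,0,0],[0.0008,0,0.0006,0,0,0],[0.0008,0,0.0006,0,0,0],[0,0,0,0,0,0]]]'
python3 -c "from plan import *;rep()"
```

```text
time: 8.17
tool_pos: [0.5499, 0.1124, 0.0634]
tool_rot: [0.01, 0.953, -0.028, 0.301]
contact_force: [-0.0, 0.4, -1.0]
gripper_width: 0.343
grasp_force: 61.1
tip: along n 6.1 row 0.3 up -0.3 mm rot left deg [ 0.1  -0.   -0.04] F n/row/up [-0.6  0.4 -0.8] t 8.17
```

```bash
python3 -m handwheel '[[[0.0012,0,0.0009,0,0,0],[0.0012,0,0.0009,0,0,0],[0.0008,0,0.0006,0,0,0],[0.0008,0,0.0006,0,0,0],[0,0,0,0,0,0]]]'
python3 -c "from plan import *;rep()"
python3 -m handwheel '[[[0.0008,0,0.0006,0,0,0],[0.0008,0,0.0006,0,0,0],[0.0008,0,0.0006,0,0,0],[0,0,0,0,0,0]]]'
python3 -c "from plan import *;rep()"
```

```text
time: 8.58
tool_pos: [0.5538, 0.1124, 0.0663]
tool_rot: [0.01, 0.953, -0.028, 0.3]
contact_force: [0.8, -0.0, -1.3]
gripper_width: 0.338
grasp_force: 61.1
tip: along n 10.9 row 0.6 up -0.1 mm rot left deg [ 0.1  -0.02 -0.04] F n/row/up [-0.1  0.  -1.5] t 8.58
time: 8.92
tool_pos: [0.5541, 0.1123, 0.066]
tool_rot: [0.01, 0.954, -0.028, 0.298]
contact_force: [-5.1, 0.7, -2.6]
gripper_width: 0.345
grasp_force: 61.7
tip: along n 11.1 row 0.5 up -1.3 mm rot left deg [ 0.12 -0.29 -0.03] F n/row/up [-5.7  0.4  0.8] t 8.92
```

```bash
python3 -m handwheel '[[[0.0008,-0.0001,0.0006,0,0,0],[0.0008,-0.0001,0.0006,0,0,0],[0,0,0,0,0,0]]]'
python3 -c "from plan import *;rep()"
python3 -m handwheel '[[[0.0008,-0.0001,0.0006,0,0,0],[0.0008,-0.0001,0.0006,0,0,0],[0,0,0,0,0,0]]]'
python3 -c "from plan import *;rep()"
```

```text
time: 9.17
tool_pos: [0.5543, 0.1121, 0.0656]
tool_rot: [0.01, 0.955, -0.028, 0.297]
contact_force: [-9.7, 0.7, -2.0]
gripper_width: 0.339
grasp_force: 61.8
tip: along n 11.1 row 0.4 up -2.2 mm rot left deg [ 0.15 -0.49 -0.03] F n/row/up [-9.1  0.1  4. ] t 9.17
time: 9.42
tool_pos: [0.5545, 0.1119, 0.0653]
tool_rot: [0.011, 0.955, -0.028, 0.295]
contact_force: [-11.6, 2.2, -4.0]
gripper_width: 0.343
grasp_force: 61.9
tip: along n 11.1 row 0.2 up -3.0 mm rot left deg [ 0.17 -0.69 -0.04] F n/row/up [-11.9   1.5   3.4] t 9.42
```

```bash
python3 -m handwheel '[[[0.0002,0,0.0012,0,0,0],[0.0002,0,0.0012,0,0,0],[0,0,0,0,0,0]]]'
python3 -c "from plan import *;rep()"
python3 -m handwheel '[[[0.0007,0,0.0009,0,0,0],[0.0007,0,0.0009,0,0,0],[0,0,0,0,0,0]]]'
python3 -c "from plan import *;rep()"
```

```text
time: 9.67
tool_pos: [0.5538, 0.1118, 0.0664]
tool_rot: [0.011, 0.956, -0.028, 0.293]
contact_force: [-9.2, 2.1, -7.8]
gripper_width: 0.339
grasp_force: 61.4
tip: along n 11.2 row 0.1 up -2.2 mm rot left deg [ 0.19 -0.87 -0.03] F n/row/up [-12.1   1.5  -1.1] t 9.67
time: 9.92
tool_pos: [0.5539, 0.1117, 0.0667]
tool_rot: [0.011, 0.956, -0.028, 0.292]
contact_force: [-13.4, 2.8, -7.0]
gripper_width: 0.342
grasp_force: 61.6
tip: along n 11.5 row 0.1 up -2.5 mm rot left deg [ 0.21 -1.07 -0.02] F n/row/up [-15.1   1.9   2.1] t 9.92
```

```bash
python3 -m handwheel '[[[0.0006,0,0.001,0,0,0],[0,0,0,0,0,0],[0,0,0,0,0,0]]]'
python3 -c "from plan import *;rep()"
python3 -m handwheel '[[[0.0007,0,0.0008,0,0,0],[0,0,0,0,0,0],[0,0,0,0,0,0]]]'
python3 -c "from plan import *;rep()"
```

```text
time: 10.17
tool_pos: [0.5541, 0.1117, 0.0672]
tool_rot: [0.011, 0.956, -0.028, 0.291]
contact_force: [-11.5, 2.2, -7.7]
gripper_width: 0.344
grasp_force: 61.6
tip: along n 12.0 row 0.1 up -2.3 mm rot left deg [ 0.21 -1.12 -0.02] F n/row/up [-13.9   1.5   0.3] t 10.17
time: 10.42
tool_pos: [0.5546, 0.1116, 0.0677]
tool_rot: [0.011, 0.956, -0.028, 0.291]
contact_force: [-14.1, 2.7, -9.4]
gripper_width: 0.34
grasp_force: 61.6
tip: along n 12.7 row 0.1 up -2.3 mm rot left deg [ 0.21 -1.15 -0.02] F n/row/up [-17.1   1.8   0.4] t 10.42
```

```bash
python3 -m handwheel '[[[0.0007,0,0.0006,0,-0.5,0],[0.0004,0,0.0003,0,-0.3,0],[0,0,0,0,0,0]]]'
python3 - <<'E'
from plan import *
rep(); p,d=grab_frame("scene"); a=cv2.imread("pics/scene0.png"); cv2.imwrite("pics/scene1.png",p)
c=np.hstack([x[240:440,260:470] for x in (a,p)]); cv2.imwrite("pics/cmp1.png",cv2.resize(c,(800,381)))
g=lambda x:cv2.cvtColor(x,cv2.COLOR_BGR2GRAY).astype(np.float32)
for nm,(y0,y1,x0,x1) in dict(trough=(330,440,320,455),ball=(320,352,298,330),cross=(298,328,335,368),house=(275,312,370,408)).items(): print(nm,cv2.phaseCorrelate(g(a)[y0:y1,x0:x1].copy(),g(p)[y0:y1,x0:x1].copy()))
E
```

```text
time: 10.67
tool_pos: [0.5555, 0.1115, 0.0681]
tool_rot: [0.011, 0.954, -0.028, 0.297]
contact_force: [-8.0, 2.7, -11.6]
gripper_width: 0.338
grasp_force: 60.7
tip: along n 13.5 row -0.0 up -0.6 mm rot left deg [ 0.23 -0.39 -0.02] F n/row/up [-13.3   2.2  -4.8] t 10.67
trough ((0.53540962632934, 0.029048632469994118), 0.973559782475601)
ball ((0.0793473951735777, 0.009478148972686284), 1.0023403100203723)
cross ((0.11876113215941686, 0.022810203050777744), 0.9625340814943667)
house ((0.33427577928249264, 0.10639289298833532), 1.0415779095888138)
```

View pics/cmp1.png

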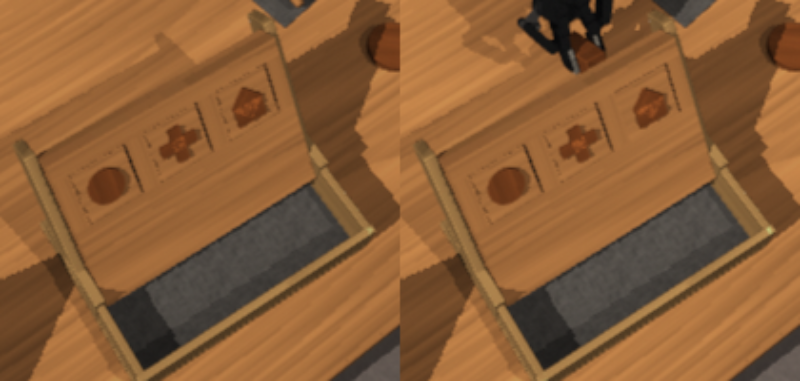

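The before/after crops show the stand unmoved (under about 0.5 mm) and the house tile starting to rise. I'll keep pushing.

```bash
python3 -m handwheel '[[[0.0009,0,0.0004,0,0,0],[0.0009,0,0.0004,0,0,0],[0.0008,0,0.0005,0,0,0],[0,0,0,0,0,0]]]'
python3 -c "from plan import *;rep()"
python3 -m handwheel '[[[0.0008,0,0.0006,0,0,0],[0.0008,0,0.0006,0,0,0],[0.0008,0,0.0006,0,0,0],[0,0,0,0,0,0]]]'
python3 -c "from plan import *;rep()"
```

```text
time: 11.05
tool_pos: [0.5581, 0.1115, 0.0694]
tool_rot: [0.011, 0.954, -0.028, 0.297]
contact_force: [-9.6, 3.7, -11.2]
gripper_width: 0.346
grasp_force: 61.1
tip: along n 16.4 row 0.1 up -1.1 mm rot left deg [ 0.22 -0.41 -0.  ] F n/row/up [-14.4   3.1  -3.5] t 11.05
time: 11.38
tool_pos: [0.5608, 0.1114, 0.0714]
tool_rot: [0.011, 0.954, -0.028, 0.297]
contact_force: [-8.6, 2.1, -11.2]
gripper_width: 0.339
grasp_force: 61.1
tip: along n 19.7 row 0.1 up -0.9 mm rot left deg [ 0.21 -0.39  0.02] F n/row/up [-13.6   1.6  -4.1] t 11.38
```

```bash
python3 -m handwheel '[[[0.0008,0,0.0005,0,0,0],[0.0008,-0.0001,0.0005,0,0,0],[0.0008,0,0.0005,0,0,0],[0.0008,-0.0001,0.0006,0,0,0],[0.0008,0,0.0006,0,0,0],[0,0,0,0,0,0]]]'
python3 -c "from plan import *;rep()"
python3 -m handwheel '[[[0.0012,-0.0001,0.0008,0,0,0],[0.0012,-0.0001,0.0008,0,0,0],[0.0012,-0.0001,0.0008,0,0,0],[0.0012,-0.0001,0.0008,0,0,0],[0.0012,-0.0001,0.0008,0,0,0],[0,0,0,0,0,0]]]'
python3 - <<'E'
from plan import *
rep(); p,d=grab_frame("scene"); cv2.imwrite("pics/s2.png",cv2.resize(p[230:440,250:500],(750,630))[:600])
E
```

```text
time: 11.88
tool_pos: [0.5722, 0.1115, 0.0827]
tool_rot: [0.01, 0.951, -0.029, 0.306]
contact_force: [1.3, -1.4, -6.6]
gripper_width: 0.343
grasp_force: 60.7
tip: along n 35.2 row 0.6 up 4.4 mm rot left deg [0.1  0.69 0.01] F n/row/up [-2.6 -1.3 -6.2] t 11.88
time: 12.38
tool_pos: [0.5786, 0.1112, 0.0872]
tool_rot: [0.01, 0.951, -0.028, 0.307]
contact_force: [1.4, -2.6, -7.6]
gripper_width: 0.342
grasp_force: 60.6
tip: along n 43.0 row 0.7 up 4.6 mm rot left deg [ 0.1   0.77 -0.02] F n/row/up [-3.  -2.5 -7.1] t 12.38
```

View pics/s2.png

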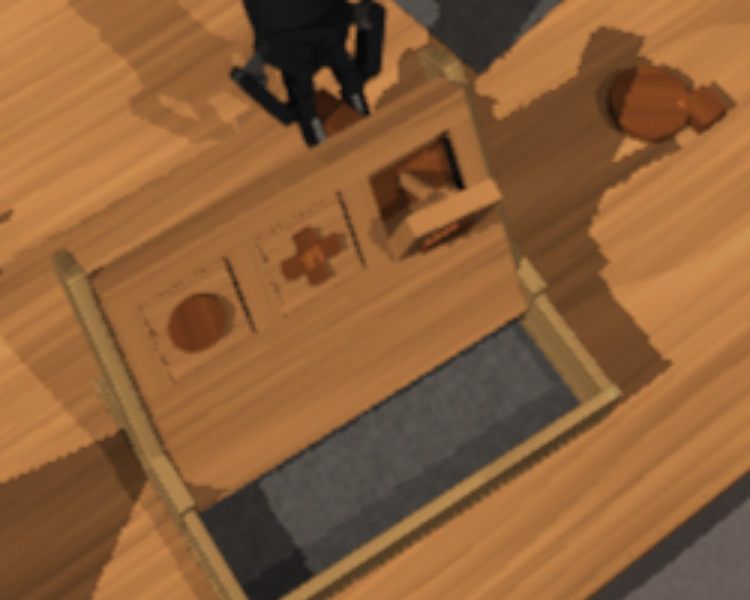

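The view shows the house tile out of its pocket, tipped outward at (430,205) in the crop and propped on the rod tip. A little more push should send it down the slope.

```bash
python3 -m handwheel '[[[0.0018,-0.0002,0.0008,0,0.1,0],[0.0018,-0.0002,0.0008,0,0.1,0],[0.0018,-0.0002,0.0008,0,0.1,0],[0.0018,-0.0001,0.0008,0,0,0],[0.0018,-0.0001,0.0008,0,0,0],[0.0018,-0.0001,0.001,0,0,0],[0,0,0,0,0,0],[0,0,0,0,0,0]]]'
python3 - <<'E'
from plan import *
rep(); p,d=grab_frame("scene"); cv2.imwrite("pics/s3.png",cv2.resize(p[230:440,250:500],(700,588)))
E
```

```text
time: 13.1
tool_pos: [0.59, 0.1106, 0.0931]
tool_rot: [0.009, 0.952, -0.028, 0.305]
contact_force: [-0.2, -0.7, -1.5]
gripper_width: 0.338
grasp_force: 61.2
tip: along n 55.8 row 0.9 up 2.5 mm rot left deg [ 0.09  0.59 -0.06] F n/row/up [-1.  -0.7 -1.1] t 13.1
```

View pics/s3.png

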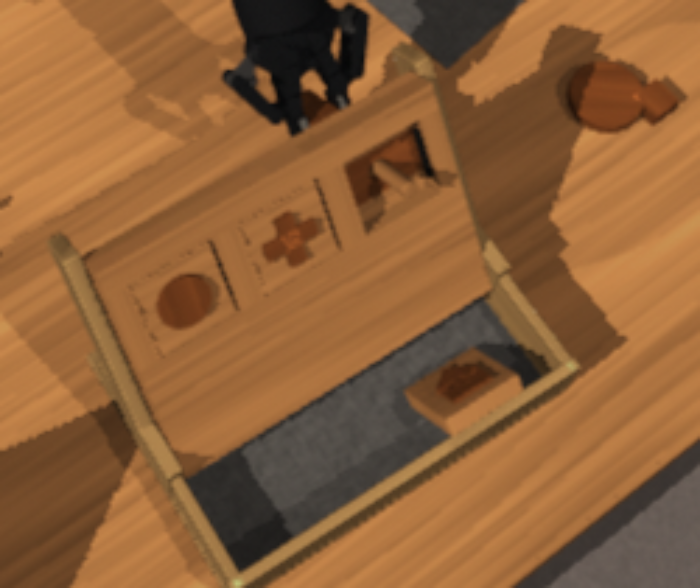

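The tile now lies face-up in the trough at (465,385) in the crop. Next I'll draw the rod out.

```bash
python3 -m handwheel '[[[-0.004,0.0002,-0.0032,0,0.2,0],[-0.008,0.0005,-0.006,0,0.2,0],[-0.0082,0.0004,-0.0057,0,0,0],[-0.0082,0.0005,-0.0057,0,0,0],[-0.0082,0.0005,-0.0057,0,0,0],[-0.0082,0.0005,-0.0057,0,0,0],[-0.0082,0.0005,-0.0057,0,0,0],[-0.0082,0.0005,-0.0057,0,0,0],[-0.0082,0.0005,-0.0057,0,0,0],[0,0,0,0,0,0]]]'
python3 -c "from plan import *;rep()"
```

```text
time: 13.98
tool_pos: [0.5169, 0.1145, 0.0403]
tool_rot: [0.01, 0.954, -0.028, 0.299]
contact_force: [-0.6, 0.3, -1.9]
gripper_width: 0.344
grasp_force: 61.2
tip: along n -34.2 row 0.5 up -0.6 mm rot left deg [ 0.13 -0.17 -0.06] F n/row/up [-1.7  0.3 -1.2] t 13.98
```

```bash
python3 -m handwheel '[[[-0.03,0,0.01,0,0,0],[-0.03,0,0.01,0,0,0],[-0.03,0,0.01,0,0,0],[-0.03,0,0.01,0,0,0],[0.004,0.036,0.01,0.35,5.82,0],[0.004,0.036,0.01,0.35,5.82,0],[0.004,0.036,0.01,0.35,5.82,0],[0.004,0.036,0.01,0.35,5.82,0],[0.004,0.036,0.01,0.35,5.82,0],[0.004,0.036,0.01,0.35,5.82,0],[0,0,0,0,0,0],[0,0,0,0,0,0]]]'
python3 - <<'E'
from plan import *
s=state(); Rt=R.from_quat(s["tool_rot"],scalar_first=True).as_matrix(); print(s["tool_pos"],Rt.round(3),s["contact_force"])
E
```

```text
time: 14.98
tool_pos: [0.4331, 0.3337, 0.1443]
tool_rot: [0.002, 1.0, -0.029, 0.001]
contact_force: [-0.3, -0.3, -1.6]
gripper_width: 0.342
grasp_force: 61.7
[0.4330539  0.33369248 0.14433984] [[ 0.998 -0.057  0.003]
 [-0.057 -0.998 -0.004]
 [ 0.003  0.004 -1.   ]] [-0.33780332 -0.29387646 -1.64086896]
```

```bash
python3 -m handwheel '[[[0,0,-0.035,0,0,0],[0,0,-0.035,0,0,0],[0,0,-0.035,0,0,0],[0,0,-0.02,0,0,0],[0,0,-0.007,0,0,0],[0,0,-0.004,0,0,0],[0,0,0,0,0,0],[0,0,0,0,0,0]]]'
```

```text
time: 15.65
tool_pos: [0.4325, 0.3326, 0.0106]
tool_rot: [0.001, 1.0, -0.029, 0.003]
contact_force: [-0.3, 0.3, -1.2]
gripper_width: 0.339
grasp_force: 61.7
```

```bash
python3 -m handwheel '[[[0,0,-0.002,0,0,0],[0,0,-0.0015,0,0,0],[0,0,-0.001,0,0,0],[0,0,0,0,0,0]]]'
```

```text
time: 15.98
tool_pos: [0.4328, 0.3329, 0.007]
tool_rot: [0.001, 1.0, -0.029, 0.002]
contact_force: [-2.6, -2.0, 8.0]
gripper_width: 0.34
grasp_force: 63.2
```

On the mat (8 N). I'll open the gripper and rise.

```bash
python3 -m handwheel '[[[0,0,0.001,0,0,0],[0,0,0,0,0,0],[0,0,0,0,0,0],[0,0,0,0,0,0],[0,0,0,0,0,0],[0,0,0,0,0,0],[0,0,0,0,0,0]]]' 1
python3 -m handwheel '[[[0,0,0.015,0,0,0],[0,0,0.03,0,0,0],[0,0,0.04,0,0,0],[0,0,0.04,0,0,0],[-0.02,0,0.035,0,0,0],[-0.03,0,0.02,0,0,0],[0,0,0,0,0,0],[0,0,0,0,0,0]]]'
python3 - <<'E'
from h import *
p,d=grab_frame("scene"); cv2.imwrite("pics/s4.png",p)
P=cloud("scene",d)
for t in ("house_center","ball_center","cross_center","rod_grip"):
    for r in pinpoint("scene",t)[:2]:
        u,v=r["position"]; print(t,round(r["conf"],2),round(u),round(v),world("scene",u,v,med(d,u,v)).round(3))
p,d=grab_frame("wrist"); P=cloud("wrist",d); m=(P[...,2]>.028)&(P[...,2]<.045)&(np.abs(P[...,1]-.33)<.04)&(np.abs(P[...,0]-.43)<.06)
S=P[m]; print("handle",S.mean(0),S.min(0),S.max(0)); print(state()["contact_force"])
m=(P[...,2]>.012)&(P[...,2]<.045)&(np.abs(P[...,1]-.325)<.03)&(P[...,0]>.49)&(P[...,0]<.58); print("shank",P[m].mean(0) if m.any() else None, np.percentile(P[m][:,2],90) if m.any() else 0)
E
```

```text
time: 16.57
tool_pos: [0.4311, 0.332, 0.0048]
tool_rot: [0.002, 1.0, -0.029, 0.001]
contact_force: [0.2, 0.3, -0.4]
gripper_width: 1.001
grasp_force: 0.0
time: 17.23
tool_pos: [0.3813, 0.3327, 0.187]
tool_rot: [0.001, 1.0, -0.029, 0.003]
contact_force: [0.6, -0.4, -0.7]
gripper_width: 0.995
grasp_force: 0.0
house_center 0.58 416 367 [0.814 0.082 0.06 ]
cross_center 0.93 349 313 [0.661 0.003 0.176]
rod_grip 0.83 395 209 [0.444 0.322 0.037]
rod_grip 0.7 351 147 [0.197 0.358 0.034]
handle [0.43196128 0.33272143 0.03600757] [0.38982937 0.31578493 0.02819924] [0.47609747 0.34952256 0.03873102]
[-0.57598228  0.08683453  0.11715568]
shank [0.50674307 0.32828222 0.02457352] 0.02650129425582992
```

View pics/s4.png

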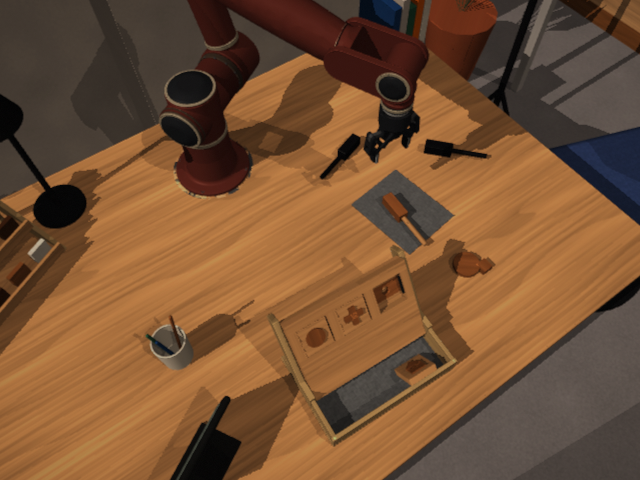

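The rod lies flat on the mat at (400,213). The house tile is in the trough at (416,367), with its centre below z 0.06, and everything else is in place.

```bash
python3 -c "from plant import *;print(job_done())"
```

```text
the job is handed in; nothing more can be done
None
```

The house tile is out of its pocket and resting in the trough, and the rod lies flat with its handle on the mat. The other two tiles are in their pockets and I saw no movement of the board or bystanders; the job is handed in (no verdict was returned).

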